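Load two press dies into the spring magazine

TASK

Load the two press dies from the red caddy into the spring-loaded die magazine: the white die first, then the blue one on top of it, each lying flat, chamfered side down, and pushed down past the two red retaining lips until they snap back over it and hold it by themselves. Let go of the white die before you load the blue one. Press gently: stop as soon as the lips have snapped, because the full magazine bottoms out just below and the two dies must never be rammed hard against each other; and leave the watch head, case-back, stopwatch and loupe where they are.

Things in the scene. Friction and masses are not known exactly. Their poses are not given: they have to be found in the camera images.
- stand: Grey base plate 110 x 90 x 12 mm fixed on the counter, with a square collar to 30 mm high, carrying the die magazine: an upright open cage on an aluminium block. Origin: centre of its underside, on the magazine's axis; z up. The tower is clamped at a height that varies by 10 mm and is NOT reported: the lips' top face is 86 to 96 mm above the counter. Find it by touch or eye.
- mouth (a point): Nominal mouth centre: on the magazine's axis, 91 mm above the counter (mid of the 86 to 96 mm range; the true lip height may be 5 mm up or down). A die laid here rests chamfer on lips, its underside about 1.5 mm below the lips' top face. From there it must go down about 18.5 mm: then its top is under the lips and they snap in over it, felt as a drop in the push, which takes 10 to 18 N.
- lip_a (a joint): Red retaining lip on the stand's +x side: how far it is pushed outwards, in m. 0 = home, nose 16 mm from the axis; about 0.004 while a die's full width is between the lips; snaps back to 0 once the die's top is below. 11 mm wide, 4 mm thick, flat underneath, rounded nose, spring 0.8 N at 0 and 2.4 N at 0.004.
- lip_b (a joint): The same lip on the stand's -x side, 0 = home, grows outwards. Beside the lips stand four steel guide posts, 30 degrees either side of +x and -x, tops 6 mm above the lips' top face; a die has about 1 mm of play between them.
- well (a point): On the magazine's axis, 79 mm above the counter: nominal rest height of the empty follower, a brass plate 34 mm across whose top really lies 8 mm below the lips' underside (so 74 to 84 mm up). Spring: 3 N at the top, plus 0.15 N per mm pressed. One die held under the lips presses it 8 mm, two dies 24 mm; it meets a hard stop at 25.8 mm, so the second die has only 1.8 mm of spare travel after the snap.
- open_side (a point): Middle of the cage's open +y side (30 mm from the axis, 70 mm above the counter); the -y side is the same. From 40 mm below the lips' underside upwards no part stands beyond 16 mm from the axis on these sides, so fingers closing along the stand's y can hold a die while pushing it down, and open again.
- die_white: White nylon press die, a disc of 40 mm diameter, 16 mm thick, 25 g; its lower rim is chamfered (30 mm across at the underside, full 40 mm from 7 mm up to the top). Starts flat, chamfer down, on the caddy. Origin: centre of the underside; z up through the die.
- die_blue: Blue press die, same shape and size as the white one: 40 mm diameter, 16 mm thick, 25 g, 30 mm across at the underside, full width from 7 mm up. Starts flat, chamfer down, on the caddy. Origin: centre of the underside; z up.
- caddy: Fixed red plastic tray, 100 x 180 mm (x, y), floor 4 mm thick, rim 4 mm wide and 7 mm high above the counter. The dies lie on its floor about 100 mm apart along its y, in either order. Origin: centre of its underside.
- watch_head: Bystander: steel wristwatch head lying open, 40 mm across, 8 mm high. Origin: centre of its underside.
- case_back: Bystander: loose brass case-back, disc 36 mm across, 5 mm high. Origin: centre of its underside.
- stopwatch: Bystander: chrome stopwatch, 52 mm across, 15 mm high, crown and bow to its +y side. Origin: centre of its underside.
- loupe: Bystander: black eye loupe, 34 mm across, 28 mm high. Origin: centre of its underside.

How it is judged:
On the way:
1. the white die alone is held under the lips, flat, let go (value of joint each of lip_a, lip_b below 0.001 m and z of die_white in the frame of stand between 0.062 and 0.08 m and horizontal distance between die_white and stand below 0.003 m and angle between die_white's own z axis and vertical below 0.1 rad and contact force between the fingers and die_white below 0.1 N and horizontal distance between die_blue and stand above 0.05 m), for 0.2 s.
At the end, for the whole second after the job is handed in: Both dies held by the lips alone: both lips home (within 1 mm), the blue die's underside 62 to 80 mm above the counter, lying on the white one (14.5 to 17.5 mm above its underside), each die within 3 mm of the magazine axis and 0.1 rad of flat, at rest (under 10 mm/s), untouched (value of joint each of lip_a, lip_b below 0.001 m and z of die_blue in the frame of stand between 0.062 and 0.08 m and horizontal distance between each of die_white, die_blue and stand below 0.003 m and angle between each of die_white, die_blue's own z axis and vertical below 0.1 rad and z of die_blue in the frame of die_white between 0.0145 and 0.0175 m and contact force between the fingers and die_white below 0.1 N and contact force between the fingers and die_blue below 0.1 N and linear speed of each of die_blue, die_white below 0.01 m/s).
It fails at once if the two dies are pressed against each other with more than 15 N (contact force between die_white and die_blue above 15 N).
It fails at once if a bystander (watch head, case-back, stopwatch, loupe) is moved more than 15 mm (distance of any of watch_head, case_back, stopwatch, loupe from where it was at the start of the episode above 0.015 m).
It also fails if it takes over 72 s, if anything falls off the work surface, if the arm or the gripper's body presses on something with over 40 N, if the wrist force passes 120 N, or if a joint passes its speed limit or range.

ROBOT

A 7-joint arm with a two-finger parallel gripper is mounted at the origin on the work surface. World frame = base frame: x ahead of the robot, y to its left, z up, the work surface at z = 0. Lengths are in m, angles in rad, forces in N, time in s.
With the tool pointing down it reaches from about 0.425 to 0.925 m from the base axis. Payload 6.8 kg.
Tool frame: the origin (TCP) lies midway between the tips of the shut fingers; the grasp point (between the pads) lies grip_point_offset behind it (grip_point_offset is the distance from the TCP to the grasp point, in m); z points along the fingers, y is the line along which they close (so a half turn about z gives the same grasp; the last joint's range is limited). The gripper opens to 85 mm and grips with 20 to 120 N. Pads are 22 mm wide; open, the fingers measure 114 mm over their backs; the gripper's body (76 mm by 85 mm) begins 54 mm behind the grasp point. The pads swing forward as they close: fully open they stand 13 mm farther back than shut.
Start: joints at [1.133, 0.477, 0.022, 1.555, -0.011, 1.109, -0.083], TCP at [0.219, -0.639, 0.231] pointing down, gripper open.
Joint ranges: [-2.96, 2.96], [-0.34, 2.1], [-1.41, 1.46], [0.24, 2.44], [-1.37, 4.51], [0.17, 1.92], [-2.96, 2.96]. Speed limits (rad/s): [2.39, 2.39, 3.14, 3.14, 3.14, 3.14, 3.14].

INTERFACE

Orientations are given as a rotation vector (axis times angle).
In Python, from bench import move_to, move_straight, move_j, command_gripper, dwell, ik, capture, Unreachable, close_job, get_time_s, get_qpos, get_joint_velocities, get_joint_torque, get_tool_pos, get_ee_rot, get_wrist_force, get_moment, get_width, get_gripper_force, grip_point_offset gives the robot as it stands. Calls block until the motion is done:
- move_to(position, orientation): joint-space move of the TCP to a pose.
- move_straight(position, feed=0.15, orientation=None): straight line of the TCP; orientation=None keeps the orientation; feed is the mean speed in m/s.
- move_j(angles): joint-space move.
- command_gripper(opening): finger opening in m; the grip force is fixed at half the most; returns when the fingers have stopped.
- dwell(seconds).
- ik(position, orientation): joint angles nearest the present ones, or None.
- capture(name): name is "scene" or "top" or "wrist"; returns a dict with "image" (480x640x3 uint8, red, green, blue), "camera_matrix" (3x3 intrinsics, pixels), "extrinsics" (4x4, takes a point from camera to world coordinates). Camera axes: x right, y down, z forward; pixel columns grow to the right and rows downward; lengths in m; the calibration is good to about 2 mm. A picture is of the moment at which its call begins. There is no depth.
A pose or a line that the arm cannot do raises Unreachable and nothing moves.
- close_job(): hands the job in; it is judged then, once.
Readings, each from a call of its own:
- get_time_s(): time.
- get_qpos(): joint angles.
- get_joint_velocities(): joint speeds.
- get_joint_torque(): joint torques, N m.
- get_tool_pos(): TCP position.
- get_ee_rot(): TCP orientation.
- get_wrist_force(): force on the tool from outside, world axes, zero at the start.
- get_moment(): the same for the moment, N m.
- get_width(): finger opening in m.
- get_gripper_force(): force on a finger pad.
Only numpy, scipy, OpenCV 4.12 (cv2) and the standard library are available. Lean on these libraries where they do the work, as an engineer would, in place of code of your own. Each camera call takes 0.05 s, during which the arm holds its last target. There are 200 camera calls.

## Working session

There is one attempt and no reset: what is moved stays moved. The work goes in short steps, each a Python script; the robot and the scene stay as the last script left them, time stands still between calls to the robot, and variables do not carry over. Pictures are saved under pics/ and viewed, at most 10 in all, crops included, and the job is handed in when it is done.

```bash
mkdir -p pics
python3 - <<'E'
from bench import *
import cv2, numpy as np
for n in ("scene","top"):
    c=capture(n); cv2.imwrite(f"pics/{n}0.png",c["image"][:,:,::-1]); np.savez(f"pics/{n}0.npz",**c)
    print(n,c["camera_matrix"].round(1).tolist(),c["extrinsics"].round(3).tolist())
g=grip_point_offset
print(g() if callable(g) else g,get_tool_pos(),get_ee_rot(),get_width(),get_wrist_force(),get_time_s())
E
```

```text
scene [[525.3, 0.0, 323.8], [0.0, 525.3, 233.2], [0.0, 0.0, 1.0]] [[-0.655, 0.557, -0.51, 1.105], [0.755, 0.474, -0.453, 0.516], [-0.011, -0.682, -0.731, 0.877], [0.0, 0.0, 0.0, 1.0]]
top [[566.1, 0.0, 308.6], [0.0, 566.1, 242.6], [0.0, 0.0, 1.0]] [[0.022, -0.995, 0.097, 0.468], [-1.0, -0.022, -0.001, 0.031], [0.003, -0.097, -0.995, 1.011], [0.0, 0.0, 0.0, 1.0]]
0.0187 [ 0.21840849 -0.63814527  0.2304398 ] [-3.09743692e+00 -5.15497214e-01  6.33815692e-04] 0.0853279412162487 [0.29589895 0.07280559 0.64799915] 0.1
```

View pics/top0.png

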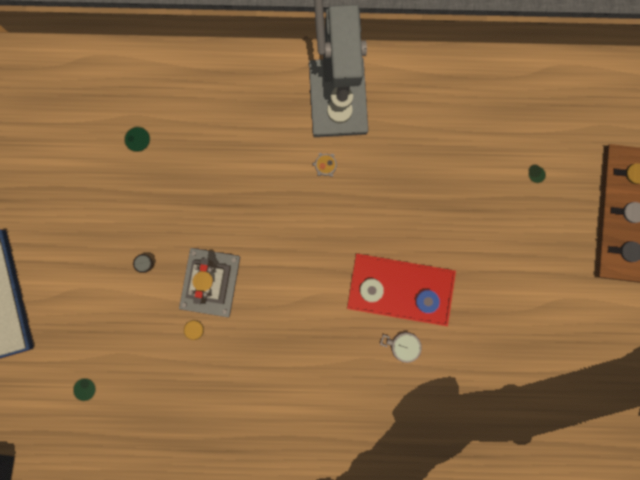

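View pics/scene0.png

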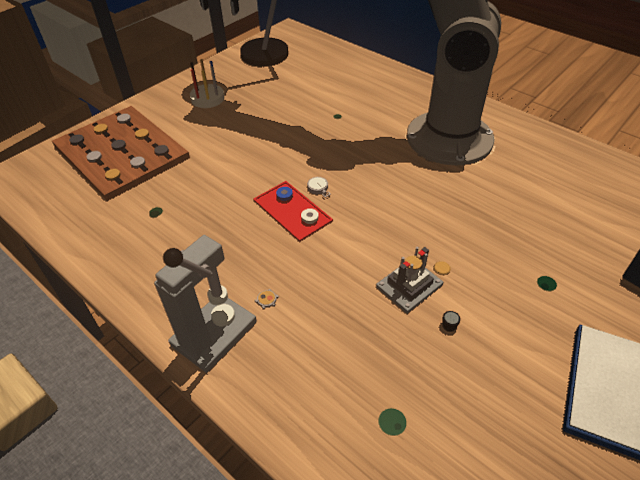

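The top view shows the white die near (372,290), the blue die near (428,301) and the stand near (210,282) with its lips along world x. The stopwatch is at (406,347), the case-back at (194,330) and the loupe at (143,263). I'll convert these to world positions, then check with the wrist camera over the stand and the dies.

```bash
cat > h.py <<'E'
from bench import *
import cv2, numpy as np
from scipy.spatial.transform import Rotation as R
def down(yaw): return (R.from_euler('z',yaw)*R.from_euler('x',np.pi)).as_rotvec()
def px2w(c,uv,z):
    E=c["extrinsics"]; d=E[:3,:3]@np.linalg.inv(c["camera_matrix"])@[uv[0],uv[1],1]
    return E[:3,3]+d*(z-E[2,3])/d[2]
def w2px(c,p):
    q=np.linalg.inv(c["extrinsics"])@np.r_[p,1]; u=c["camera_matrix"]@q[:3]; return u[:2]/u[2]
E
python3 - <<'E'
from h import *
c=dict(np.load("pics/top0.npz"))
im=c["image"]; hsv=cv2.cvtColor(im,cv2.COLOR_RGB2HSV)
def blob(m):
    n,l,s,ce=cv2.connectedComponentsWithStats(m.astype(np.uint8)); k=1+np.argmax(s[1:,4]); return ce[k],s[k]
box=np.zeros(im.shape[:2],bool); box[250:330,340:460]=1
H,S,V=[hsv[...,i].astype(int) for i in range(3)]
for n,m in (("white",box&(S<90)&(V>90)),("blue",box&(H>100)&(H<130)&(S>80)),("caddy",box&((H<8)|(H>172))&(S>150))):
    m2=cv2.morphologyEx(m.astype(np.uint8),cv2.MORPH_CLOSE,np.ones((7,7)))
    ce,s=blob(m2); print(n,ce.round(1),s,px2w(c,ce,.02 if n!="caddy" else .004).round(4), cv2.minAreaRect(np.argwhere(m2)[:,::-1].astype(np.float32)))
st=[px2w(c,p,.012) for p in ((191,249),(239.5,256),(230,316),(181,309))]
print("stand",np.mean(st,0).round(4),[ (st[1]-st[2]).round(4),(st[0]-st[3]).round(4)])
for n,p,z in (("cb",(194,330),.005),("loupe",(143,263),.028),("sw",(406,347),.015)): print(n,px2w(c,p,z).round(3))
print([ik([*np.mean(st,0)[:2],.28],down(y)) for y in (-.165,-.165+np.pi)])
E
```

```text
white [371.1 289.9] [360 279  23  23 408] [ 0.4839 -0.0801  0.02  ] ((399.1153869628906, 295.423095703125), (80.01538848876953, 22.35723876953125), 11.309932708740234)
blue [427.3 301. ] [417 291  22  21 295] [ 0.4666 -0.1783  0.02  ] ((427.25, 301.2500305175781), (20.50609588623047, 19.798988342285156), 45.0)
caddy [401.8 288.3] [ 347  254  109   72 4786] [ 0.4881 -0.1362  0.004 ] ((401.3733215332031, 289.447265625), (102.56568908691406, 56.5200080871582), 9.806093215942383)
stand [0.491  0.2022 0.012 ] [array([ 0.1056, -0.0131,  0.    ]), array([ 0.1058, -0.0131, -0.    ])]
cb [0.407 0.229 0.005]
loupe [0.522 0.318 0.028]
sw [ 0.386 -0.142  0.015]
[array([ 0.27427686,  0.32943777, -0.95565253,  1.79263486,  0.29106176,
        1.16983118, -2.50728675]), array([ 0.40072888,  0.40329064, -1.14941379,  1.78659151,  0.39290432,
        1.20922684,  0.54361453])]
```

Run:
```python
from h import *
def shot(n):
    c=capture("wrist"); cv2.imwrite(f"pics/{n}.png",c["image"][:,:,::-1]); np.savez(f"pics/{n}.npz",**c); return c
q=get_qpos()
move_to([.491,.2022,.28],down(-.123+np.pi)); print(get_time_s(),get_qpos().round(2) if hasattr(get_qpos(),'round') else get_qpos()); c=shot("wst")
print(w2px(c,[.491,.2022,.012]),w2px(c,[.491,.2022,.091]),c["extrinsics"].round(3).tolist())
move_to([.476,-.13,.25],down(-.165+np.pi/2)); print(get_time_s(),get_qpos()); c=shot("wdie")
for p in ([.4839,-.0801,.02],[.4666,-.1783,.02]): print(w2px(c,p))
```

```text
3.2 [ 0.4   0.4  -1.15  1.79  0.39  1.21  0.58]
[319.87128915 202.69920948] [320.00588275 215.23669116] [[0.122, 0.959, 0.256, 0.427], [0.992, -0.118, -0.032, 0.209], [-0.001, 0.258, -0.966, 0.423], [0.0, 0.0, 0.0, 1.0]]
4.5167 [ 0.95644616  0.28356608 -0.95472089  1.90949461  0.26138062  1.079075
 -0.26625035]
[318.09493908 162.72220113]
[316.86117101 252.6854771 ]
```

View pics/wst.png

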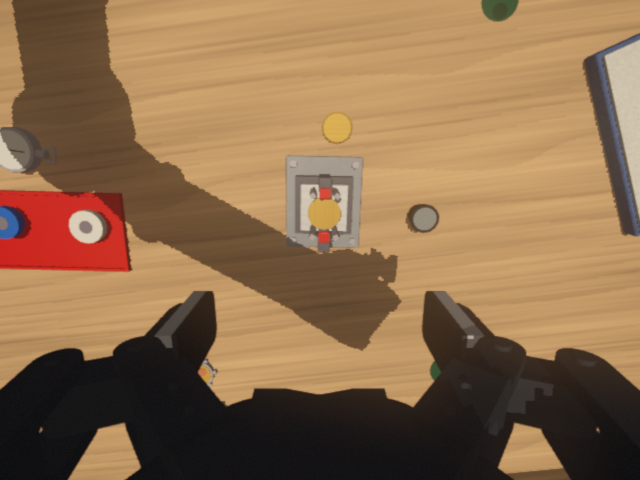

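View pics/wdie.png

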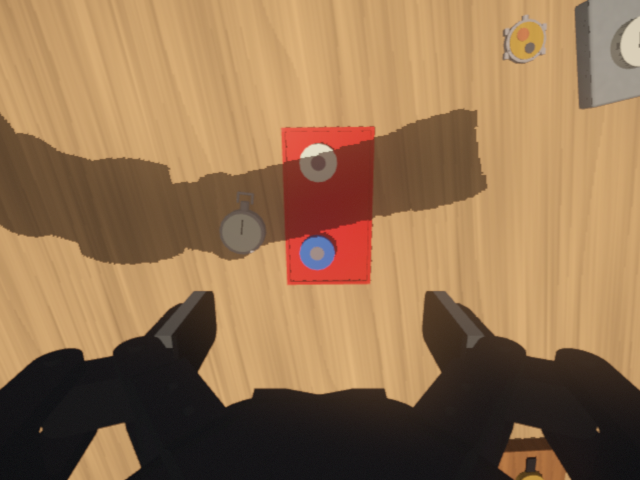

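The wrist view puts the white die at (318,162) and the blue at (317,253), matching my estimates. The follower sits at about (324,213), roughly 4 px right of prediction. I'll refine the stand axis and height from the lip and follower blobs in the top, scene and wrist views.

Run:
```python
from h import *
from scipy.optimize import least_squares
cs={n:dict(np.load(f"pics/{n}.npz")) for n in ("wst","top0","scene0")}
roi={"wst":(150,260,280,370),"top0":(245,320,178,242),"scene0":(240,305,375,432)}
obs={}
for n,c in cs.items():
    r=roi[n]; hsv=cv2.cvtColor(c["image"],cv2.COLOR_RGB2HSV)[r[0]:r[1],r[2]:r[3]].astype(int)
    H,S,V=hsv[...,0],hsv[...,1],hsv[...,2]
    for k,m in (("red",((H<6)|(H>174))&(S>150)&(V>60)),("yel",(H>14)&(H<26)&(S>130)&(V>90))):
        nn,l,s,ce=cv2.connectedComponentsWithStats(m.astype(np.uint8))
        for i in range(1,nn):
            if s[i,4]>8: print(n,k,(ce[i]+[r[2],r[0]]).round(1),s[i,4],s[i,:4]+[r[2],r[0],0,0])
vis=[cv2.resize(cs[n]["image"][r[0]:r[1],r[2]:r[3]],(380,int(380*(r[1]-r[0])/(r[3]-r[2])))) for n,r in roi.items()]
h=max(v.shape[0] for v in vis[:2]); v=np.hstack([cv2.copyMakeBorder(a,0,h-a.shape[0],0,0,cv2.BORDER_CONSTANT) for a in vis[:2]])
cv2.imwrite("pics/crop.png",v[:,:,::-1])
```

```text
wst red [324.8 193.1] 112 [320 188  11  11]
wst red [323.7 236.8] 126 [318 231  12  12]
wst yel [323.9 213.4] 778 [309 198  31  32]
top0 red [203.2 267.3] 40 [200 265   8   6]
top0 red [198.  294.2] 42 [195 291   7   7]
top0 yel [210.2 281. ] 1305 [178 245  64  75]
top0 yel [202.3 280.9] 304 [193 272  20  19]
scene0 red [421.5 252.5] 26 [418 250   8   6]
scene0 red [406.  263.5] 21 [403 262   7   5]
scene0 yel [395.4 256.4] 682 [375 240  48  37]
scene0 yel [416.6 241.4] 9 [415 240   5   3]
scene0 yel [425.9 244.6] 57 [418 240  14  14]
scene0 yel [429.8 258.7] 17 [428 255   4   8]
scene0 yel [428.9 266.4] 24 [426 263   6   9]
scene0 yel [379. 301.] 48 [375 296  12   9]
scene0 yel [427.9 301.6] 16 [424 300   8   5]
```

View pics/crop.png

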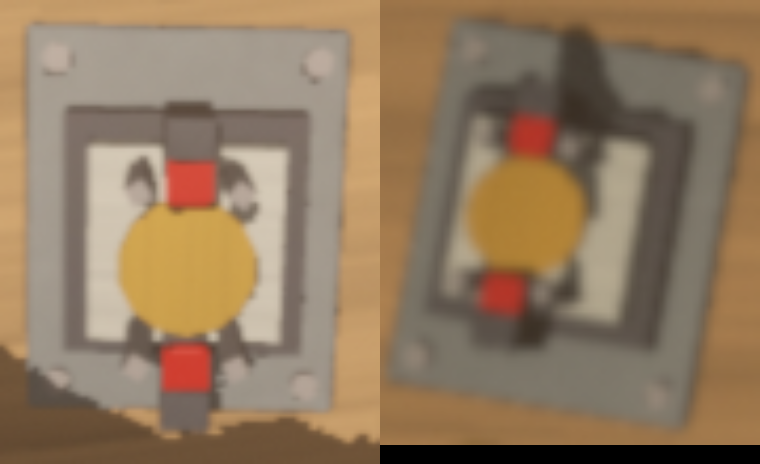

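Run:
```python
from h import *
from scipy.optimize import least_squares
cs={n:dict(np.load(f"pics/{n}.npz")) for n in ("wst","top0","scene0")}
red={"wst":((324.8,193.1),(323.7,236.8)),"top0":((198,294.2),(203.2,267.3)),"scene0":((421.5,252.5),(406,263.5))}
for names in (("wst","top0"),("wst","scene0"),("top0","scene0"),("wst","top0","scene0")):
    out=[]
    for i in (0,1):
        f=lambda p:np.ravel([w2px(cs[n],p)-red[n][i] for n in names])
        s=least_squares(f,[.49,.2,.09]); out.append(s.x)
    print(names,np.round(out,4).tolist(),"mid",np.mean(out,0).round(4),"yaw",np.arctan2(*(out[1]-out[0])[1::-1]).round(3),"len",np.linalg.norm(out[1]-out[0]).round(4),"res",s.fun.round(1))
for z in (.07,.079,.084): print("follower",z,px2w(cs["wst"],(323.9,213.4),z).round(4),px2w(cs["top0"],(202.3,280.9),z).round(4))
for z in (.086,.091,.096): print("lip",z,px2w(cs["wst"],(324.25,215),z).round(4),px2w(cs["top0"],(200.6,280.75),z).round(4))
p=[px2w(cs["wst"],q,.012) for q in ((286.6,155.9),(362.9,157.6),(358.2,246.6),(286.6,245.9))]
print("plate wst",np.mean(p,0).round(4),[np.linalg.norm(p[i]-p[i-1]).round(4) for i in range(4)])
```

```text
('wst', 'top0') [[0.4703, 0.2093, 0.087], [0.5142, 0.2029, 0.0859]] mid [0.4923 0.2061 0.0864] yaw -0.144 len 0.0443 res [-0.2 -0.2 -0.3 -0.4]
('wst', 'scene0') [[0.4702, 0.2095, 0.0898], [0.5133, 0.2031, 0.0902]] mid [0.4918 0.2063 0.09  ] yaw -0.147 len 0.0436 res [-0.1  0.   0.1  0. ]
('top0', 'scene0') [[0.4694, 0.2089, 0.0885], [0.5132, 0.202, 0.0893]] mid [0.4913 0.2055 0.0889] yaw -0.154 len 0.0443 res [-0.2  0.2 -0.3  0. ]
('wst', 'top0', 'scene0') [[0.4701, 0.2092, 0.0893], [0.5134, 0.2027, 0.0895]] mid [0.4917 0.206  0.0894] yaw -0.148 len 0.0438 res [-0.4 -0.  -0.7 -0.  -0.1  0.2]
follower 0.07 [0.4936 0.206  0.07  ] [0.4918 0.2058 0.07  ]
follower 0.079 [0.4919 0.2061 0.079 ] [0.4916 0.2042 0.079 ]
follower 0.084 [0.491  0.2061 0.084 ] [0.4914 0.2032 0.084 ]
lip 0.086 [0.4922 0.2063 0.086 ] [0.4916 0.2056 0.086 ]
lip 0.091 [0.4913 0.2064 0.091 ] [0.4915 0.2047 0.091 ]
lip 0.096 [0.4903 0.2064 0.096 ] [0.4913 0.2038 0.096 ]
plate wst [0.4919 0.2065 0.012 ] [np.float64(0.1086), np.float64(0.0886), np.float64(0.1076), np.float64(0.0889)]
```

The three views agree: axis ≈ (0.4917, 0.206), yaw ≈ -0.148, lips around 89 mm high. Next I'll grasp the white die.

```bash
cat >> h.py <<'E'
AX=np.array([.4917,.206]); YS=-.148+np.pi; YC=-.165+np.pi/2
def pick(xy):
    move_to([*xy,.09],down(YC)); command_gripper(.056)
    move_straight([*xy,.005],feed=.08); print("down",get_tool_pos().round(4),np.round(get_wrist_force(),1))
    command_gripper(.02); print("grip",get_width(),get_gripper_force(),get_time_s())
    move_straight([*xy,.15],feed=.2); print("up",get_width(),get_gripper_force(),np.round(get_wrist_force(),2))
def shot(n):
    c=capture("wrist"); cv2.imwrite(f"pics/{n}.png",c["image"][:,:,::-1]); np.savez(f"pics/{n}.npz",**c); return c
E
python3 - <<'E'
from h import *
pick([.4839,-.0801])
move_to([*AX,.16],down(YS)); print(get_time_s(),get_tool_pos().round(4),np.round(get_wrist_force(),2),np.round(get_moment(),2))
shot("w1")
E
```

```text
down [ 0.4843 -0.0801  0.0054] [0.1 0.  0. ]
grip 0.03711127255420105 59.03580029960722 7.2083
up 0.037178323334920826 60.0200175633654 [-0.93 -0.18  0.7 ]
9.1917 [0.4918 0.2046 0.1591] [-0.37 -1.01 -0.22] [-0.01 -0.04  0.  ]
```

View pics/w1.png

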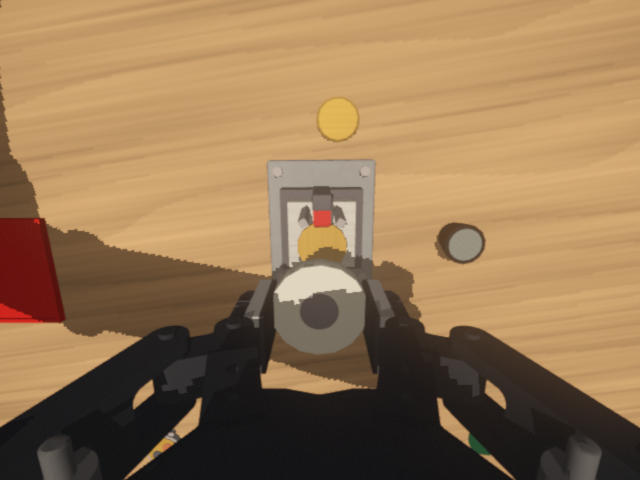

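The die is held flat: its circle is centred near (319,308), with the upper lip at (322,217) and the follower at (322,243). Next I'll check the die's centre relative to the TCP and whether the arm's residual position error settles.

Run:
```python
from h import *
c=dict(np.load("pics/w1.npz"))
print(w2px(c,[.4918,.2046,.1737]),c["extrinsics"][:3,3].round(4),px2w(c,(319.5,308),.1737).round(4))
for z in (.074,.079,.084): print(px2w(c,(322.3,243),z).round(4))
g=cv2.cvtColor(c["image"],cv2.COLOR_RGB2GRAY)[250:360,265:375]
print(cv2.HoughCircles(cv2.medianBlur(g,3),cv2.HOUGH_GRADIENT,1,60,param1=80,param2=12,minRadius=42,maxRadius=50))
for i in range(3): print(get_tool_pos().round(4),get_time_s()); dwell(.2)
move_straight([*AX,.118],feed=.06); dwell(.2); print(get_tool_pos().round(4),R.from_rotvec(get_ee_rot()).as_matrix()[:,2].round(4),get_wrist_force().round(2),get_time_s())
```

```text
[319.06636899 311.26677821] [0.4278 0.2144 0.3025] [0.4904 0.205  0.1737]
[0.4908 0.2068 0.074 ]
[0.4894 0.207  0.079 ]
[0.488  0.2071 0.084 ]
[[[52.5 59.5 44.9]]]
[0.492  0.2042 0.1592] 9.2417
[0.4921 0.2048 0.1599] 9.4417
[0.4918 0.2057 0.16  ] 9.6417
[0.4919 0.2061 0.1183] [ 6.e-04  2.e-04 -1.e+00] [0.38 0.06 0.05] 10.8917
```

```bash
cat >> h.py <<'E'
def push(z0,zmin,step,fmax,mintravel,drop=3.):
    """step down until the push force drops (snap) at least mintravel below first contact"""
    z=z0; peak=0; zc=None
    while z>zmin:
        z-=step; move_straight([*AX,z],feed=.02); dwell(.06)
        f=np.mean([get_wrist_force() for _ in range(3)],axis=0); t=get_tool_pos()
        if zc is None and f[2]>1.2: zc=t[2]
        peak=max(peak,f[2]); tr=0 if zc is None else zc-t[2]
        print(f"{z:.4f} {t[2]:.4f} xy {(t[:2]-AX)[0]*1e3:.1f} {(t[:2]-AX)[1]*1e3:.1f} F {f[0]:.1f} {f[1]:.1f} {f[2]:.1f} tr {tr*1e3:.1f}")
        if f[2]>fmax: print("FMAX"); return "max",zc,t[2]
        if tr>mintravel and f[2]<peak-drop: print("SNAP"); return "snap",zc,t[2]
    return "end",zc,z
E
python3 - <<'E'
from h import *
move_straight([*AX,.099],feed=.06)
print(push(.099,.080,.001,9,99),get_time_s())
E
```

```text
0.0980 0.0981 xy 0.1 0.1 F 0.1 -0.3 -0.7 tr 0.0
0.0970 0.0970 xy 0.0 -0.0 F -0.4 -0.4 -0.0 tr 0.0
0.0960 0.0960 xy -0.0 -0.0 F 0.2 1.1 -0.1 tr 0.0
0.0950 0.0950 xy -0.0 -0.0 F 0.4 -0.5 -1.1 tr 0.0
0.0940 0.0940 xy -0.0 0.0 F -0.8 -0.2 -0.4 tr 0.0
0.0930 0.0930 xy -0.0 -0.0 F 0.7 0.1 -0.2 tr 0.0
0.0920 0.0920 xy -0.0 0.0 F 0.0 -0.3 -0.8 tr 0.0
0.0910 0.0910 xy -0.0 -0.0 F -0.4 0.1 -0.2 tr 0.0
0.0900 0.0900 xy -0.0 0.0 F -0.4 1.2 0.8 tr 0.0
0.0890 0.0891 xy 0.1 0.1 F -0.4 0.6 0.4 tr 0.0
0.0880 0.0881 xy 0.1 0.2 F 1.0 1.1 1.6 tr 0.0
0.0870 0.0871 xy 0.0 0.3 F -0.7 1.8 2.9 tr 1.1
0.0860 0.0860 xy -0.0 0.2 F 0.7 1.2 2.3 tr 2.1
0.0850 0.0847 xy -0.2 -0.2 F 0.5 0.7 0.5 tr 3.4
0.0840 0.0835 xy -0.3 -0.6 F 0.2 -0.1 -0.9 tr 4.6
0.0830 0.0829 xy -0.1 -0.1 F -0.7 0.8 -1.0 tr 5.2
0.0820 0.0820 xy -0.0 0.1 F 1.1 0.1 -1.2 tr 6.1
0.0810 0.0810 xy -0.0 0.1 F 0.5 0.7 -0.3 tr 7.1
0.0800 0.0801 xy 0.1 0.2 F 0.9 1.1 0.9 tr 8.0
('end', np.float64(0.08811047797618057), 0.07999999999999999) 17.2167
```

Run:
```python
from h import *
print(get_width(),get_gripper_force(),get_tool_pos(),get_wrist_force(),get_moment())
a=shot("w2")["image"][170:410,170:470]; s=capture("scene")["image"][210:310,350:470]
v=np.hstack([a,cv2.resize(s,(288,240),interpolation=cv2.INTER_CUBIC)]); cv2.imwrite("pics/w2c.png",cv2.resize(v[:,:,::-1],(784,320)))
```

```text
0.03704470034915183 60.25798362214118 [0.49184658 0.20618935 0.08008544] [0.88223176 1.11262518 0.91365453] [ 0.22646608 -0.13187157 -0.0760637 ]
```

View pics/w2c.png

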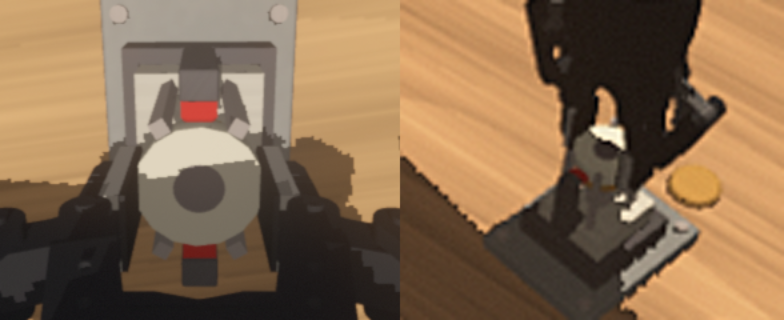

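The die is centred between the four posts, with lips visible symmetrically above and below at (200,110) and (198,252). It hasn't dropped in yet, so I'll keep pushing while watching the force.

Run:
```python
from h import *
r=push(.080,.066,.001,20,6); print(r,get_width(),get_time_s())
c=shot("w3")
for n in ("w1","w2","w3"):
    g=cv2.cvtColor(np.load(f"pics/{n}.npz")["image"],cv2.COLOR_RGB2GRAY)[250:360,265:375]
    print(n,cv2.HoughCircles(cv2.medianBlur(g,3),cv2.HOUGH_GRADIENT,1,60,param1=80,param2=12,minRadius=35,maxRadius=52))
```

```text
0.0790 0.0791 xy 0.2 0.1 F 0.0 0.9 2.2 tr 0.0
0.0780 0.0780 xy 0.1 0.1 F 1.1 1.4 2.5 tr 1.1
0.0770 0.0770 xy 0.1 0.1 F 1.8 1.6 2.9 tr 2.1
0.0760 0.0759 xy 0.1 0.1 F 2.0 1.6 2.4 tr 3.2
0.0750 0.0750 xy 0.0 0.0 F 1.2 1.2 2.6 tr 4.1
0.0740 0.0737 xy -0.2 -0.1 F 2.1 2.6 -0.6 tr 5.4
0.0730 0.0725 xy -0.3 -0.2 F 0.6 2.2 -3.3 tr 6.6
0.0720 0.0722 xy -0.2 -0.2 F -1.2 0.0 4.0 tr 6.9
0.0710 0.0710 xy -0.2 -0.2 F -1.0 -0.5 3.3 tr 8.2
0.0700 0.0699 xy -0.1 -0.2 F -1.1 0.0 3.4 tr 9.2
0.0690 0.0690 xy -0.0 -0.1 F -2.1 -1.6 4.6 tr 10.2
0.0680 0.0680 xy 0.1 -0.0 F -1.5 -0.8 4.7 tr 11.1
0.0670 0.0670 xy 0.1 0.0 F -0.5 -1.4 4.9 tr 12.1
0.0660 0.0660 xy 0.1 -0.0 F -0.5 -1.6 5.9 tr 13.1
('end', np.float64(0.07910740770542445), 0.06599999999999999) 0.037289041016716214 21.6333
w1 [[[52.5 59.5 44.7]]]
w2 [[[53.5 53.5 50.3]]]
w3 [[[54.5 53.5 50.3]]]
```

The force dipped to about -3 N at TCP z ≈ 0.073 and then rose to a steady follower load. That matches a snap with the lips' top at about 0.0905. I'll ease up, release, and look.

Run:
```python
from h import *
move_straight([*AX,.072],feed=.05); dwell(.1); print(np.round(get_wrist_force(),1))
command_gripper(.07); dwell(.2); print(get_width(),np.round(get_wrist_force(),1),get_gripper_force())
move_straight([*AX,.16],feed=.15); dwell(.2); print(get_tool_pos(),get_time_s())
c=shot("w4"); cv2.imwrite("pics/w4c.png",cv2.resize(c["image"][180:370,200:440,::-1],(720,570),interpolation=cv2.INTER_CUBIC))
```

```text
[-0.2 -0.7  4.1]
0.0698925912055478 [ 0.3 -0.3 -0.2] 0.0
[0.4911864  0.20565082 0.1589998 ] 23.6
```

View pics/w4c.png

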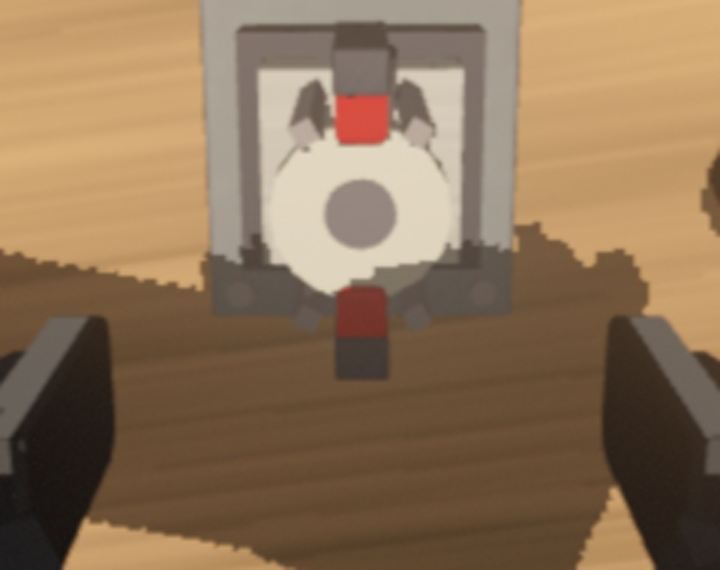

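The white die is held: both red lips, at (362,120) and (362,310), are home over its rim and it is centred. On to the blue die, with finer steps near the snap depth.

Run:
```python
from h import *
pick([.4666,-.1783])
move_to([*AX,.16],down(YS)); dwell(.4); f0=np.mean([get_wrist_force() for _ in range(5)],axis=0)
move_straight([*AX,.095],feed=.06); dwell(.2); print(get_tool_pos().round(4),f0.round(2),get_time_s())
r=push(.095,.0755,.0015,12,99); print(r,get_width(),get_time_s())
```

```text
down [ 0.467  -0.1784  0.0054] [-0.  -0.8  0.4]
grip 0.0372397237132096 59.07300572376698 26.9333
up 0.037614647214478776 60.01096844673157 [-0.99  0.71 -1.86]
[0.4919 0.2061 0.0953] [-0.1   0.29 -0.46] 31.075
0.0935 0.0935 xy -0.0 -0.1 F -0.1 -0.3 -1.1 tr 0.0
0.0920 0.0919 xy -0.0 -0.1 F -0.3 -0.7 0.5 tr 0.0
0.0905 0.0905 xy -0.0 -0.0 F 0.5 -0.1 0.1 tr 0.0
0.0890 0.0890 xy 0.1 0.1 F -0.7 -0.2 0.3 tr 0.0
0.0875 0.0878 xy 0.3 0.3 F 0.3 0.7 3.9 tr 0.0
0.0860 0.0863 xy 0.3 0.3 F 0.2 0.4 5.6 tr 1.5
0.0845 0.0847 xy 0.3 0.3 F 0.3 0.5 3.7 tr 3.2
0.0830 0.0831 xy 0.3 0.3 F 1.3 1.3 3.6 tr 4.7
0.0815 0.0815 xy 0.2 0.2 F 1.5 2.2 3.0 tr 6.3
0.0800 0.0800 xy 0.1 0.1 F 1.6 2.0 2.6 tr 7.8
0.0785 0.0785 xy -0.0 0.1 F 2.0 2.3 3.4 tr 9.3
0.0770 0.0770 xy 0.0 0.1 F 1.3 1.8 3.4 tr 10.8
0.0755 0.0755 xy 0.0 0.1 F 2.2 1.9 4.4 tr 12.3
('end', np.float64(0.08783150302069141), 0.07549999999999998) 0.03725642230445154 35.0833
```

Run:
```python
from h import *
r=push(.0755,.0720,.0005,11,99); dwell(.3)
print(r,get_width(),get_tool_pos().round(4),np.mean([get_wrist_force() for _ in range(5)],axis=0).round(2),get_time_s()); shot("w5")
```

```text
0.0750 0.0751 xy 0.0 0.1 F 1.4 2.4 4.7 tr 0.0
0.0745 0.0747 xy 0.1 0.1 F 2.2 2.0 5.7 tr 0.5
0.0740 0.0741 xy 0.0 0.1 F 1.8 2.3 4.6 tr 1.1
0.0735 0.0735 xy 0.0 0.1 F 2.0 3.0 3.1 tr 1.7
0.0730 0.0728 xy -0.1 0.0 F 1.6 2.8 1.8 tr 2.3
0.0725 0.0723 xy -0.2 -0.1 F 1.3 2.7 1.2 tr 2.8
0.0720 0.0721 xy -0.1 -0.1 F 1.6 1.7 4.6 tr 3.0
('end', np.float64(0.07513804255389143), 0.072) 0.037595615719650186 [0.4916 0.2059 0.0721] [0.62 1.52 5.57] 37.5417
```

Run:
```python
from h import *
r=push(.0720,.0715,.00025,10,99); dwell(.3); print(np.mean([get_wrist_force() for _ in range(8)],axis=0).round(2),get_tool_pos().round(4),get_time_s())
```

```text
0.0717 0.0719 xy -0.1 -0.1 F -0.8 0.4 5.5 tr 0.0
0.0715 0.0717 xy -0.1 -0.1 F 0.7 1.1 6.1 tr 0.3
[-0.15  1.41  5.55] [0.4916 0.2059 0.0717] 38.5083
```

Run:
```python
from h import *
command_gripper(.07); dwell(.3); print(get_width(),np.round(get_wrist_force(),1),get_gripper_force())
move_straight([*AX,.16],feed=.12); dwell(.3); print(get_tool_pos(),get_time_s())
c=shot("w6"); cv2.imwrite("pics/w6c.png",cv2.resize(c["image"][180:370,200:440,::-1],(720,570),interpolation=cv2.INTER_CUBIC))
```

```text
0.0702794719254411 [ 0.9 -0.2  1.1] 0.0
[0.49144398 0.20595925 0.15953598] 40.4167
```

View pics/w6c.png

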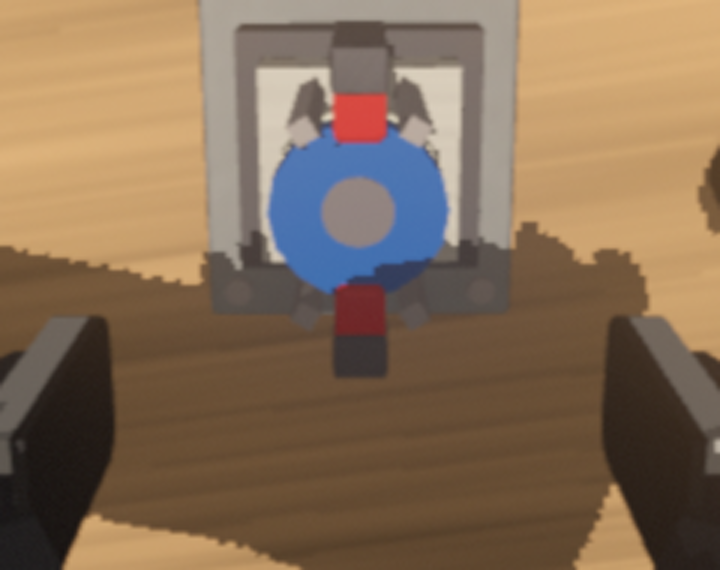

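The blue die is under both lips, at (360,118) and (360,308), in the same home position as before. It is flat and centred, so I'm handing in.

```bash
python3 -c "
from bench import *
print(close_job())"
```

```text
the job is handed in; nothing more can be done
None
```

The white die and then the blue one are loaded under the lips, with both lips seen home in the last picture, and the job was handed in at about 40 s; no verdict was returned.

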